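Fit the grater plate to its catch tub

ROBOT

A 6-joint arm with a two-finger parallel gripper is mounted at the origin on the work surface. World frame = base frame: x ahead of the robot, y to its left, z up, the work surface at z = 0. Lengths are in m, angles in rad, forces in N, time in s.
With the tool pointing down it reaches from about 0.375 to 0.9 m from the base axis. Payload 3.1 kg.
Tool frame: the origin (TCP) lies at the very end of the fingers, on their centre line; the grasp point (between the pads) lies 19 mm behind it (manip.pinch_z is the distance from the TCP to the grasp point, in m); z points along the fingers, y is the line along which they close (so a half turn about z gives the same grasp; the last joint's range is limited). The gripper opens to 85 mm and grips with 20 to 120 N. Pads are 22 mm wide; open, the fingers measure 114 mm over their backs; the gripper's body (76 mm by 85 mm) begins 54 mm behind the grasp point. The pads swing forward as they close: fully open they stand 13 mm farther back than shut.
Start: joints at [-1.516, 0.527, 1.433, -0, 1.181, -0.178], TCP at [0.144, -0.608, 0.231] pointing down, gripper open.
Joint ranges: [-3.08, 3.08], [-0.75, 2.2], [0.22, 2.44], [-1.43, 4.57], [0, 2.65], [-2.85, 2.85]. Speed limits (rad/s): [2.79, 2.79, 3.14, 3.14, 3.14, 3.14].

INTERFACE

Orientations are given as a unit quaternion [x, y, z, w].
In Python, from station import manip gives the robot as it stands.
- The arm moves only by the tool servo_tool, never from a script. Its argument "commands" is one flat list of numbers, 7 for each row, row after row: the shift along the tool's x, y, z each as a share of 500 mm, from -1 to 1, then the turn, a rotation vector about the tool's x, y, z each as a share of 360 degrees, from -1 to 1, then the opening, from -1 (shut) to 1 (fully open). In form: [dx, dy, dz, rx, ry, rz, claw, dx, dy, dz, rx, ry, rz, claw, ...]. A call has 1 to 12 rows; each row shifts and turns the commanded pose from where the row before left it, along the tool's axes as they then stand; what a row does not reach is not made up. A row lasts 1/12 s, in which the tool goes at most 41.7 mm and 7.16 degrees, less where a joint would pass 70% of its speed; a pose out of reach is approached as far as the arm can. A call with a number of a shift or a turn outside -1 to 1 is refused whole. A call with a gripper value outside its range is refused whole. The fingers move at their own pace and stop on an object; "force" is the grip in N (left out, the last holds). Time passes only in rows, so rows that do not move let the fingers close. It gives the time, the measured TCP pose, the force, the opening and the grip force at its end, in the units of the state.
- manip.sense(): the state, without advancing time (a new reading comes with each control period).
- manip.snapshot(name): name is "scene" or "top" or "wrist"; returns a dict with "img" (480x640x3 uint8, red, green, blue), "mtx" (3x3 intrinsics, pixels), "world_to_cam" (4x4, takes a point from world to camera coordinates). Camera axes: x right, y up, looking along -z (the intrinsics and any distortion apply to the point x, -y, -z); pixel columns grow to the right and rows downward; lengths in m; the calibration is good to about 2 mm. A picture is of the moment at which its call begins. There is no depth.
- manip.sign_off(): hands the job in; it is judged then, once.
Trained networks look in a picture, given as the dict that the camera call returned (one of the last four; its "shot" number tells which), for a name from the list of things; names that differ only in an ending like _2 or _b are one class to them, and where a whole thing is asked for, a point or a joint stands for the part that bears it (a point fixed in the world has none). Each returns a list of dicts, best first, with "conf" (0 to 1); they miss things now and then, are a little off and sometimes report something else, mostly with a low value. They report only what shows in the picture. A call takes as long as a camera call. They do not tell look-alikes from the thing itself.
- manip.look_for(picture, query): "box" ([left, top, width, height] in pixels, round what is visible of it).
- manip.silhouettes(picture, query): "pixels" (480x640 bool, what is visible of it) and "box" ([left, top, width, height] in pixels, round what is visible of it).
The state is a dict: "t": time; "q": joint angles; "qd": joint speeds; "tau": joint torques, N m; "tcp_pos": TCP position; "tool_rot": TCP orientation; "force": force on the tool from outside, world axes, zero at the start; "ft_torque": the same for the moment, N m; "finger_gap": opening from 0.0 (shut) to 1.0 (fully open); "gripper_force": force on a finger pad.
Only numpy, scipy, OpenCV 4.12 (cv2) and the standard library are available. Lean on these libraries where they do the work, as an engineer would, in place of code of your own. Each camera call takes 0.05 s, during which the arm holds its last target. There are 200 camera calls.

TASK

The steel grater plate lies loosely on the white grater tub, short of the blue lip. Push it along until its far edge is fully home under the lip, then press its black grip bar down until that end lies flat in the tub and the orange spring catch has snapped back over it, and only then slide the red lock knob all the way across to its locked end. Leave the bowls, tumbler and glass where they stand, and let go of everything.

Things in the scene. Friction and masses are not known exactly. Their poses are not given: they have to be found in the camera images.
- tub: White open grater tub fixed on the worktop, body 197 x 112 mm, 80 mm high. Origin: centre of its underside; x points from the catch end (nearer the robot) to the lip end, y across, z up. Inside x runs from -92.5 to +92.5 mm, y +-50 mm; side walls and catch-end rim 6 mm thick, tops at z = 80. A shelf (top z = 45) outside the catch end, x = -98.5 to -148.5, carries the lock.
- tub_ledge (a point): Top of one of the ledges along the tub's inner sides (this one at its +y side, half-way along), 58 mm above the worktop. The ledges carry the plate's underside when it is seated.
- tub_lip (a point): Middle of the inner lower edge of the fixed blue retaining lip at the tub's +x end: x = 78.5, z = 68 mm in the tub's frame. The lip is 5 mm thick and overhangs the last 14 mm of the inside; the gap under it down to the ledge is 10 mm.
- plate_far (a point): Middle of the loose plate's far (lip-side) edge, half-way through its 5 mm thickness. Plate: steel with bumps, 181 mm (its x, towards this edge) x 96 mm (y), about 0.22 kg. It starts sloping about 8 degrees down to this edge, which rests on the ledges 18 to 40 mm short of the end wall. Home under the lip: x = 88.5 to 92.5 mm, and z = 60.5 mm when seated, in the tub's frame.
- plate_near (a point): Middle of the plate's catch-side edge, half-way through its thickness, axes as the plate's. It starts resting beyond and on top of the catch-end rim; with the plate home under the lip it drops a few mm on to the catch's slope and stays there, about 12 to 17 mm above its seated height, until pressed. Seated: z = 60.5 mm, below the catch.
- plate_grip (a point): Centre (half-way up) of the black grip bar fixed across the plate: 12 mm thick along the plate's x, 60 mm long along y, 20 mm high above the plate's face; 153 mm from the far edge, 28 mm from the catch-side edge. Axes as the plate's. Push its face on the catch side; press its top, 10 mm above this point. Seated: this point is 73 mm and the bar's top 83 mm above the worktop.
- catch (a joint): Orange spring catch at the tub's -x rim: 0 = sprung in, grows as it is pushed outwards (tub's -x), at most 0.010 m. Pressing the plate's end down its slope takes about 6 to 13 N on the grip bar and moves it out 3 to 7 mm; then it snaps back to 0 over the plate's edge.
- catch_top (a point): Top of the orange catch, 40 mm wide, in the middle of the rim, 79.5 mm above the worktop, at the inner face of the rim (tub x = -92.5). From here its face slopes down and into the tub, to 7 mm inside at z = 67.5 mm.
- lock (a joint): Red slide lock on the shelf: 0 = unlocked end, 0.030 m = locked end; grows as the knob slides to the tub's +y. Needs about 1.5 N, stays where it is left, starts between 0 and 0.008; locked beyond 0.025.
- lock_knob (a point): Middle of the upright knob of the red lock: 12 mm along the tub's x, 10 mm along its y, standing from 52 to 76 mm above the worktop (this point at 64 mm), at x = -128 mm in the tub's frame, y = -15 mm + lock value. It slides along the tub's y; room for fingers on both its y sides.
- bluebowl_rim (a point): Blue plastic bowl, 156 mm across, 50 mm high; point at the centre of its mouth. Bystander.
- mixbowl_rim (a point): Clear plastic mixing bowl, 200 mm across, 95 mm high; point at the centre of its mouth. Bystander.
- tumbler: Pink tumbler with side handle (at its y, reaching 93 mm out), 94 mm across, 237 mm high; origin at the centre of its foot. Bystander.
- glass_rim (a point): Small drinking glass, 66 mm across, 85 mm high; point at the centre of its mouth. Bystander.
There are look-alikes about, which are no part of the job. What is meant by the part that bears plate_far is not green or pink, and is the smaller of those in its own colour.

How it is judged:
On the way, in this order (a step that is already met when the one before it is completed fails the run):
1. the plate's far edge is under the lip (its point beyond x = 85 mm in the tub's frame) (x of plate_far in the frame of tub above 0.085 m), for 0.1 s.
2. the grip end is pressed down flat and the catch has snapped back over it (x of plate_far in the frame of tub above 0.085 m and z of plate_far in the frame of tub below 0.0645 m and z of plate_grip in the frame of tub between 0.069 and 0.0765 m and value of joint catch below 0.002 m), for 0.2 s.
3. the lock is slid to its locked end (value of joint lock above 0.025 m), for 0.1 s.
At the end, for the whole second after the job is handed in: The plate lies flat in the tub: far edge under the lip (point beyond x = 85 mm and below z = 64.5 mm in the tub's frame), grip bar's centre between 69 and 76.5 mm, catch back within 2 mm of rest, lock beyond 25 mm and at rest (all of step 2 and value of joint lock above 0.025 m and velocity of joint lock below 0.01 m/s); the robot touches nothing.
It fails at once if the blue mixing bowl is moved more than 30 mm (distance of bluebowl_rim from where it was at the start of the episode above 0.03 m).
It fails at once if the clear mixing bowl is moved more than 30 mm (distance of mixbowl_rim from where it was at the start of the episode above 0.03 m).
It fails at once if the pink tumbler is moved more than 30 mm (distance of tumbler from where it was at the start of the episode above 0.03 m).
It fails at once if the drinking glass is moved more than 30 mm (distance of glass_rim from where it was at the start of the episode above 0.03 m).
It also fails if it takes over 40 s, if anything falls off the work surface, if the arm or the gripper's body presses on something with over 40 N, if the wrist force passes 120 N, or if a joint passes its speed limit or range.

## Working session

There is one attempt and no reset: what is moved stays moved. The work goes in short steps, Python scripts to look and compute and a tool call to move; the robot and the scene stay as the last step left them, time stands still between calls to the robot, and variables do not carry over. Pictures are saved under pics/ and viewed, at most 10 in all, crops included, and the job is handed in when it is done.

Besides the shell and the picture viewer there is one more tool, called after "Request:" as name(argument=value, ...) on one line, values as JSON. servo_tool: Moves the arm, as the interface text tells. Its arguments: {"type":"object","properties":{"commands":{"type":"array"},"force":{"type":"number"}},"required":["commands"]}

```bash
mkdir -p pics
cat > h.py <<'E'
import numpy as np, cv2
from station import manip
def snap(n,f=None):
    p=manip.snapshot(n)
    if f: cv2.imwrite('pics/'+f,p['img'][:,:,::-1])
    return p
def ray(p,u,v):
    M=np.linalg.inv(p['world_to_cam']); d=np.linalg.inv(p['mtx'])@[u,v,1]; d=np.array([d[0],-d[1],-d[2]])
    return M[:3,3], M[:3,:3]@d
def onz(p,u,v,z):
    o,d=ray(p,u,v); return o+d*(z-o[2])/d[2]
def proj(p,X):
    c=p['world_to_cam']@np.append(X,1); q=p['mtx']@[c[0],-c[1],-c[2]]; return q[:2]/q[2]
E
python3 - <<'E'
from h import *
s=manip.sense(); print(s['t'],s['tcp_pos'],s['tool_rot'])
a=snap('scene','s1.png'); b=snap('top','t1.png')
for n,p in(('scene',a),('top',b)):
  for q in ['tub','plate_far','plate_grip','catch','lock_knob']:
    for r in manip.look_for(p,q)[:4]: print(n,q,np.round(r['box']),round(r['conf'],2))
cv2.imwrite('pics/both.png',cv2.resize(np.vstack([a['img'],b['img']])[:,:,::-1],(400,600)))
E
```

```text
0.0 [ 0.14417872 -0.6073889   0.23033614] [ 9.93231609e-01  1.16145410e-01  7.23849392e-05 -1.10002247e-03]
scene tub [311. 257.  76.  80.] 0.94
scene plate_far [240. 308.  69.  72.] 0.97
scene plate_far [315. 244.  62.  67.] 0.9
scene plate_far [204. 221.  90.  73.] 0.77
scene plate_far [319. 169.  74.  52.] 0.58
scene plate_grip [206. 218.  85.  72.] 0.86
scene plate_grip [318. 165.  81.  56.] 0.82
scene plate_grip [238. 307.  73.  74.] 0.62
scene plate_grip [315. 247.  63.  64.] 0.59
top tub [259. 154.  54. 103.] 0.91
top tub [183. 147.  25.  31.] 0.42
top plate_far [264. 172.  43.  70.] 0.83
top plate_far [299. 258. 110.  77.] 0.71
top plate_far [167. 303.  63. 108.] 0.7
top plate_far [345. 151.  47.  72.] 0.59
top plate_grip [263. 170.  46.  69.] 0.88
top plate_grip [348. 150.  47.  71.] 0.85
top plate_grip [302. 260. 104.  72.] 0.83
top plate_grip [165. 303.  68. 104.] 0.67
top catch [436. 220.  63.  61.] 0.58
top lock_knob [279. 240.  13.   7.] 0.51
```

View pics/s1.png

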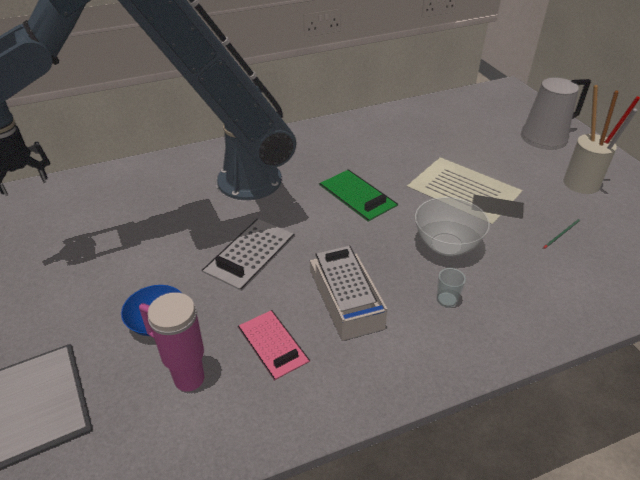

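View pics/t1.png

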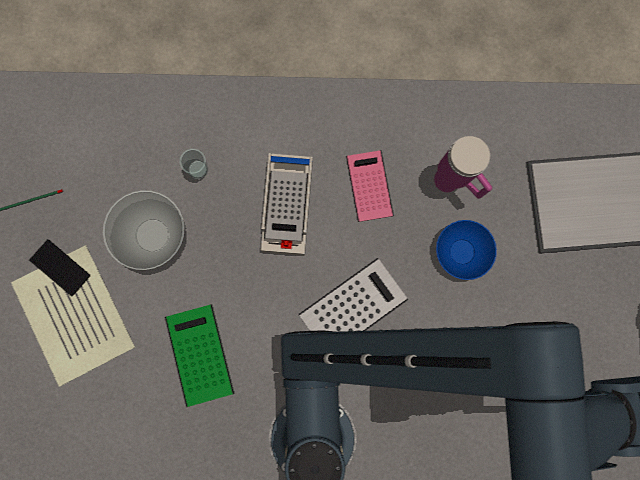

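The top picture shows the tub at about (286,205), with the blue lip at (291,160) and the red lock at (286,244). There are four candidate plates in it:
- **Steel on the tub:** (286,207)
- **Larger steel, loose:** (353,300)
- **Green:** (199,355)
- **Pink:** (370,186)

The one on the tub fits, since it is neither green nor pink and is the smaller of the two steel plates. I'll confirm this with an enlarged crop.

Run:
```python
from h import *
b=snap('top')
cv2.imwrite('pics/c1.png',cv2.resize(b['img'][145:265,240:400,::-1],(800,600),interpolation=cv2.INTER_CUBIC))
for n,u,v,z in(('lipL',269,154,.08),('lipR',312,157,.08),('nearL',262,252,.045),('nearR',304,254,.045),('red',286,244,.07),('grip',284,227,.1)): print(n,onz(b,u,v,z).round(4))
print(ray(b,320,240)[0])
for q in('plate_grip','plate_far'):
  print(q)
  for r in manip.silhouettes(b,q)[:4]:
    c=np.argwhere(r['pixels'])[:,::-1].astype(np.float32)
    print(cv2.minAreaRect(c))
```

```text
lipL [0.7103 0.1226 0.08  ]
lipR [0.7045 0.0131 0.08  ]
nearL [0.4632 0.1363 0.045 ]
nearR [0.4598 0.0295 0.045 ]
red [0.4813 0.075  0.07  ]
grip [0.5194 0.0798 0.1   ]
[0.268187   0.02575371 1.59553294]
plate_grip
((369.74322509765625, 185.45945739746094), (68.55436706542969, 38.14056396484375), 80.53767395019531)
((353.2138366699219, 306.8901672363281), (52.22555923461914, 97.78691864013672), 54.688785552978516)
((286.71392822265625, 205.45616149902344), (39.07551574707031, 69.2249755859375), 5.52754020690918)
((199.55885314941406, 355.2353210449219), (94.34635925292969, 49.96233367919922), 75.96376037597656)
plate_far
((286.79534912109375, 205.52841186523438), (38.89752197265625, 68.43436431884766), 5.492323875427246)
((370.0703125, 185.57958984375), (67.81005096435547, 37.72889709472656), 79.50852966308594)
((199.1470947265625, 355.5882568359375), (92.8911361694336, 49.962337493896484), 75.96376037597656)
((353.4188232421875, 306.67315673828125), (54.429317474365234, 98.78104400634766), 53.426971435546875)
```

View pics/c1.png

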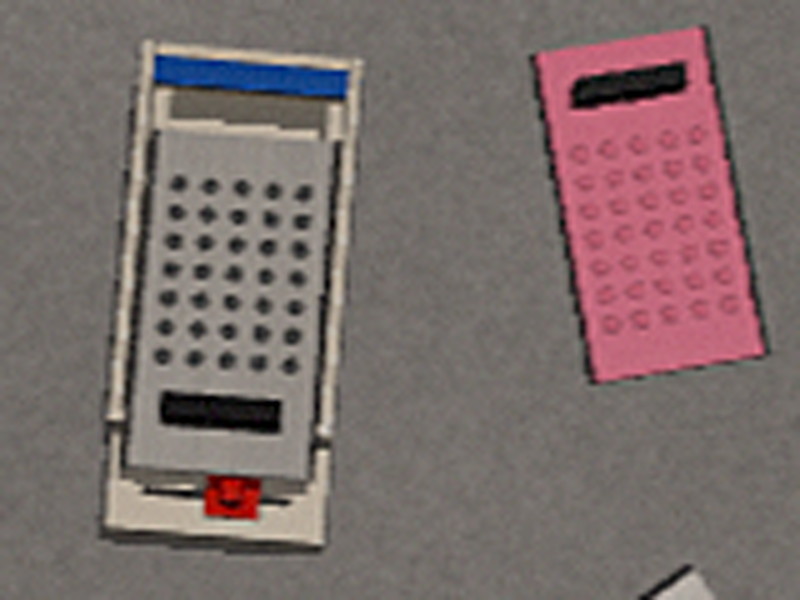

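The crop confirms the choice: the steel plate sits on the white tub with its grip bar at crop (220,412). The lip is at (250,75) and the red knob at (232,498), to the -y side. Next I'll fit the tub pose.

```bash
cat >> h.py <<'E'
from scipy.optimize import least_squares
def T(a,P):
    x,y,t=a; c,s=np.cos(t),np.sin(t); P=np.asarray(P,float)
    return np.array([x+c*P[0]-s*P[1],y+s*P[0]+c*P[1],P[2]])
def fit(p,pts):
    f=lambda a:np.concatenate([proj(p,T(a,P))-np.array(uv) for P,uv in pts])
    r=least_squares(f,[.6,.07,0]); return r.x,r.fun.reshape(-1,2)
E
python3 - <<'E'
from h import *
b=snap('top'); U=lambda x,y:(240+x/5-.5,145+y/5-.5)
pts=[((.0985,.056,.08),U(145,40)),((.0985,-.056,.08),U(363,60)),((-.0985,.056,.08),U(108,422)),((-.0985,-.056,.08),U(328,437)),((-.1485,.056,.045),U(103,530)),((-.1485,-.056,.045),U(323,546))]
a,r=fit(b,pts); print(a,np.degrees(a[2])); print(r.round(1))
def inv(a,w): c,s=np.cos(a[2]),np.sin(a[2]); d=w[:2]-a[:2]; return np.array([c*d[0]+s*d[1],-s*d[0]+c*d[1]])
for n,u,z in(('knobtop',U(232,490),.076),('griptop',U(221,405),.107),('far',U(250,135),.062),('nearL',U(125,470),.088),('nearR',U(305,484),.088),('farL',U(158,130),.063),('farR',U(337,142),.063)):
    w=onz(b,*u,z); print(n,w.round(4),inv(a,w).round(4))
s=manip.sense(); print(s['t'],s['q'])
E
```

```text
[ 0.61202158  0.07540387 -0.06767638] -3.8775707881494728
[[-0.3  0. ]
 [ 0.  -0.3]
 [-0.1 -0.2]
 [ 0.5  0.5]
 [-0.  -0.2]
 [-0.1  0.2]]
knobtop [0.4842 0.0751 0.076 ] [-0.1275 -0.0089]
griptop [0.5219 0.0804 0.107 ] [-0.0902 -0.0011]
far [0.6703 0.0701 0.062 ] [ 0.0585 -0.0013]
nearL [0.4917 0.1279 0.088 ] [-0.1236  0.0443]
nearR [0.4861 0.0386 0.088 ] [-0.1231 -0.0453]
farL [0.6718 0.1172 0.063 ] [0.0568 0.0458]
farR [0.6671 0.0254 0.063 ] [ 0.0584 -0.0461]
0.8 [-1.51648092e+00  5.27457505e-01  1.43270097e+00 -2.25518553e-05
  1.18142614e+00 -1.78526084e-01]
```

Request:
servo_tool(commands=[0.045,-0.054,0.003,0,0,0,-1,0.045,-0.054,0.003,0,0,0,-1,0.045,-0.054,0.003,0,0,0,-1,0.045,-0.054,0.003,0,0,0,-1,0.045,-0.054,0.003,0,0,0,-1,0.045,-0.054,0.003,0,0,0,-1,0.045,-0.054,0.003,0,0,0,-1,0.045,-0.054,0.003,0,0,0,-1,0.045,-0.054,0.003,0,0,0,-1,0.045,-0.054,0.003,0,0,0,-1,0.045,-0.054,0.003,0,0,0,-1])

```text
t: 1.72
tcp_pos: [0.3171, -0.2607, 0.2151]
tool_rot: [0.993, 0.116, 0.0, 0.0]
force: [1.3, -0.1, 0.4]
finger_gap: -0.0
gripper_force: 0.0
```

Request:
servo_tool(commands=[0.045,-0.054,0.003,0,0,0,-1,0.045,-0.054,0.003,0,0,0,-1,0.045,-0.054,0.003,0,0,0,-1,0.045,-0.054,0.003,0,0,0,-1,0.045,-0.054,0.003,0,0,0,-1,0.045,-0.054,0.003,0,0,0,-1,0.045,-0.054,0.003,0,0,0,-1,0.045,-0.054,0.003,0,0,0,-1,0.045,-0.054,0.003,0,0,0,-1,0.045,-0.054,0.003,0,0,0,-1,0.045,-0.054,0.003,0,0,0,-1])

```text
t: 2.63
tcp_pos: [0.4895, 0.0859, 0.1985]
tool_rot: [0.993, 0.116, 0.0, 0.0]
force: [0.7, -0.6, 0.5]
finger_gap: 0.003
gripper_force: 0.0
```

Request:
servo_tool(commands=[0,0,0,0,0,-0.0168,-1,0,0,0,0,0,-0.0168,-1,0,0,0,0,0,-0.0168,-1,0,0,0,0,0,-0.0168,-1,0,0,0,0,0,-0.0168,-1,0,0,0,0,0,-0.0168,-1,0,0,0,0,0,-0.0168,-1,0,0,0,0,0,-0.0168,-1,0,0,0,0,0,-0.0168,-1,0,0,0,0,0,-0.0168,-1,0,0,0,0,0,-0.0168,-1,0,0,0,0,0,-0.0168,-1])

```text
t: 3.63
tcp_pos: [0.489, 0.0841, 0.1985]
tool_rot: [0.73, 0.683, 0.0, 0.0]
force: [0.3, -0.1, -0.9]
finger_gap: 0.002
gripper_force: 0.0
```

```bash
cat >> h.py <<'E'
A=np.array([.61202,.0754,-.06768])
def inv(w,a=A): c,s=np.cos(a[2]),np.sin(a[2]); d=np.asarray(w)[:2]-a[:2]; return np.array([c*d[0]+s*d[1],-s*d[0]+c*d[1]])*1000
E
python3 - <<'E'
from h import *
w=snap('wrist','w1.png')
s=manip.sense(); print(inv(s['tcp_pos']),s['tcp_pos'])
for P in [(-.0985,.056,.08),(-.0985,-.056,.08),(.0985,.056,.08),(.0985,-.056,.08),(-.128,-.009,.076)]: print(P,proj(w,T(A,P)).round(0))
print(ray(w,320,240))
E
```

```text
[-123.34304265    0.32641186] [0.48898142 0.08406715 0.19847522]
(-0.0985, 0.056, 0.08) [353. 167.]
(-0.0985, -0.056, 0.08) [349. 298.]
(0.0985, 0.056, 0.08) [610. 167.]
(0.0985, -0.056, 0.08) [574. 298.]
(-0.128, -0.009, 0.076) [315. 246.]
(array([0.49504538, 0.16567436, 0.34096751]), array([-0.02399582, -0.30814293, -0.95113814]))
```

View pics/w1.png

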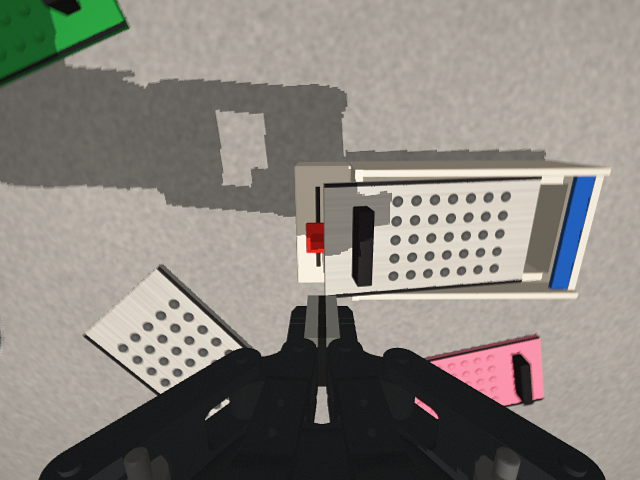

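The wrist view matches the fit: the tub corners are predicted at (610,167) and (574,298) and appear there. The bar is at (363,245). I'll descend behind the bar.

Request:
servo_tool(commands=[0,0,0.035,0,0,0,-1,0,0,0.035,0,0,0,-1,0,0,0.035,0,0,0,-1,0,0,0.035,0,0,0,-1,0,0,0.035,0,0,0,-1,0,0,0.034,0,0,0,-1,0,0,0,0,0,0,-1])

```text
t: 4.27
tcp_pos: [0.4871, 0.0841, 0.0914]
tool_rot: [0.733, 0.681, -0.002, -0.002]
force: [-0.7, -0.5, -0.0]
finger_gap: -0.002
gripper_force: 0.0
```

Request:
servo_tool(commands=[0,0.01,0,0,0,0,-1,0,0.01,0,0,0,0,-1,0,0.008,0,0,0,0,-1,0,0.008,0,0,0,0,-1,0,0.008,0,0,0,0,-1,0,0.008,0,0,0,0,-1,0,0.008,0,0,0,0,-1])

```text
t: 4.85
tcp_pos: [0.519, 0.0819, 0.0941]
tool_rot: [0.732, 0.681, -0.0, -0.0]
force: [-1.0, 0.8, -0.1]
finger_gap: 0.004
gripper_force: 0.5
```

Request:
servo_tool(commands=[0,0.006,0,0,0,0,-1,0,0.006,0,0,0,0,-1,0,0.005,0,0,0,0,-1,0,0.004,0,0,0,0,-1,0,0,0,0,0,0,-1])

```text
t: 5.27
tcp_pos: [0.5298, 0.0811, 0.0938]
tool_rot: [0.732, 0.681, 0.0, 0.0]
force: [0.0, 0.6, 0.6]
finger_gap: 0.001
gripper_force: 0.1
```

Run:
```python
from h import *
s=manip.sense(); print(inv(s['tcp_pos']),s['tcp_pos'],s['force'])
b=snap('top'); w=snap('wrist')
cv2.imwrite('pics/c2.png',np.hstack([cv2.resize(b['img'][145:265,240:340,::-1],(400,480),interpolation=cv2.INTER_CUBIC),cv2.resize(w['img'][130:370,240:440,::-1],(400,480),interpolation=cv2.INTER_CUBIC)]))
```

```text
[-82.39698819   0.14746528] [0.52982163 0.0811195  0.09381287] [0.03482806 0.64164518 0.64901781]
```

View pics/c2.png

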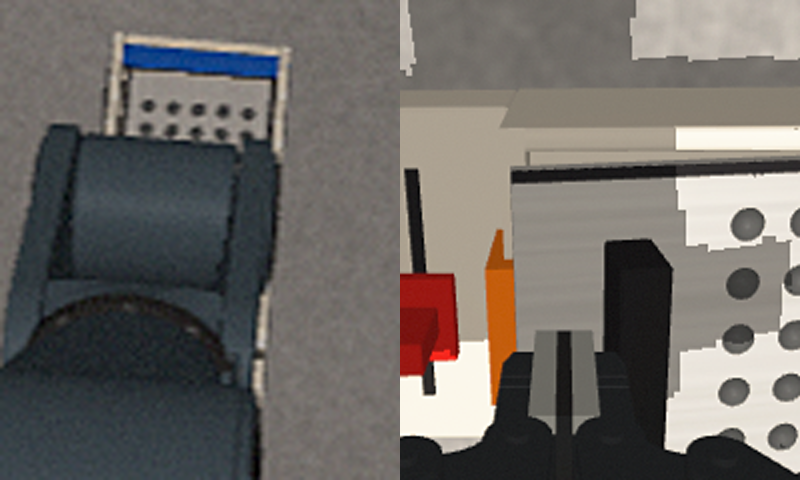

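The plate's front is under the lip and its near edge is just past the orange catch. The fingers are thinner than I assumed, so I'll push on gently until the force rises.

Request:
servo_tool(commands=[0,0.004,0,0,0,0,-1,0,0.004,0,0,0,0,-1,0,0,0,0,0,0,-1])

```text
t: 5.62
tcp_pos: [0.5338, 0.0808, 0.0939]
tool_rot: [0.732, 0.681, 0.0, 0.0]
force: [0.5, 0.1, -0.5]
finger_gap: 0.0
gripper_force: 0.0
```

Request:
servo_tool(commands=[0,0.004,0,0,0,0,-1,0,0.002,0,0,0,0,-1,0,0,0,0,0,0,-1])

```text
t: 5.87
tcp_pos: [0.5371, 0.0806, 0.094]
tool_rot: [0.732, 0.681, 0.001, 0.001]
force: [-0.2, -0.2, 0.3]
finger_gap: 0.002
gripper_force: 0.0
```

Request:
servo_tool(commands=[0,0.004,0,0,0,0,-1,0,0,0,0,0,0,-1])

```text
t: 6.03
tcp_pos: [0.5389, 0.0805, 0.0939]
tool_rot: [0.732, 0.681, 0.0, 0.0]
force: [-0.2, -0.7, -0.2]
finger_gap: -0.0
gripper_force: 0.0
```

Run:
```python
from h import *
w=snap('wrist'); a=snap('scene')
for x in(-.0925,-.0985): print(proj(w,T(A,(x,.02,.0795))))
for n,P in(('bar top near, home',(-.069,.03,.095)),('bar top near seated',(-.069,.03,.083))): print(n,proj(w,T(A,P)))
cv2.imwrite('pics/c3.png',np.hstack([cv2.resize(w['img'][130:370,240:440,::-1],(400,480),interpolation=cv2.INTER_CUBIC),cv2.resize(a['img'][235:343,305:395,::-1],(400,480),interpolation=cv2.INTER_CUBIC)]))
```

```text
[281.74280165 260.86036802]
[269.83683341 260.91052709]
bar top near, home [329.15322546 252.63946354]
bar top near seated [328.57789673 244.09806659]
```

View pics/c3.png

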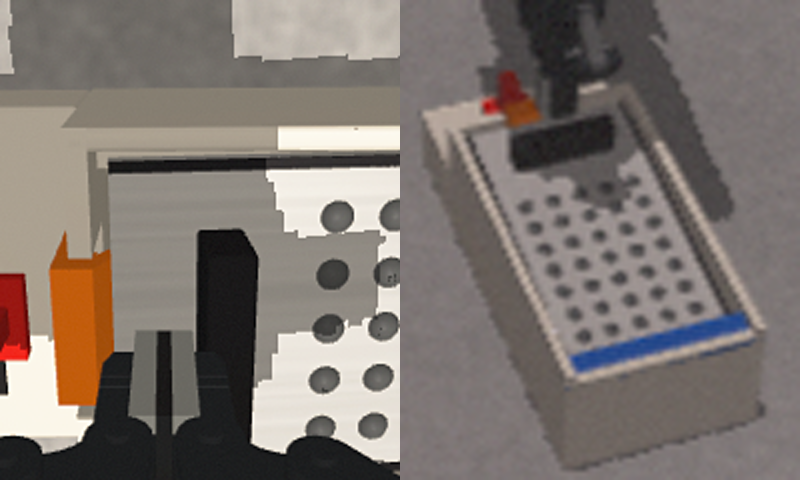

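The plate now rests on the catch slope. The bar's near face is at about x = -65 mm, which puts the far edge within about 2 mm of home. One more nudge will confirm the stop.

Request:
servo_tool(commands=[0,0.003,0,0,0,0,-1,0,0,0,0,0,0,-1])

```text
t: 6.3
tcp_pos: [0.54, 0.0804, 0.0938]
tool_rot: [0.732, 0.681, 0.0, 0.0]
force: [0.5, -0.0, -0.1]
finger_gap: -0.002
gripper_force: 0.0
```

Request:
servo_tool(commands=[0,0.003,0,0,0,0,-1,0,0,0,0,0,0,-1])

```text
t: 6.47
tcp_pos: [0.5416, 0.0803, 0.0939]
tool_rot: [0.732, 0.681, 0.0, 0.0]
force: [0.4, 0.3, 0.5]
finger_gap: 0.001
gripper_force: 0.0
```

Run:
```python
from h import *
w=snap('wrist'); s=manip.sense(); print(inv(s['tcp_pos']))
g=w['img'].max(2)
for v in(250,260,270,280,290,298): print(v,''.join('#' if q<45 else '.' for q in g[v,270:390]))
for z in(.085,.09,.095):
  for x in(-.068,-.056): print(z,x,proj(w,T(A,(x,.03,z))).round(1),proj(w,T(A,(x,.0,z))).round(1))
print(proj(w,s['tcp_pos']))
cv2.imwrite('pics/c4.png',cv2.resize(w['img'][180:330,260:460,::-1],(800,600),interpolation=cv2.INTER_CUBIC))
```

```text
[-70.77983949   0.11824584]
250 ................................................................#########################...............................
260 ................................................................#############################...........................
270 ................................................................#############################...........................
280 ................................................................#############################...........................
290 ................................................................############################............................
298 .................................................######............#########################............................
0.085 -0.068 [325.1 245.5] [325.1 301.4]
0.085 -0.056 [350.2 245.4] [348.8 301.3]
0.09 -0.068 [325.2 249. ] [325.2 306.3]
0.09 -0.056 [351.  248.9] [349.5 306.2]
0.095 -0.068 [325.3 252.7] [325.3 311.5]
0.095 -0.056 [352.  252.6] [350.4 311.4]
[319.54942389 310.07570064]
```

View pics/c4.png

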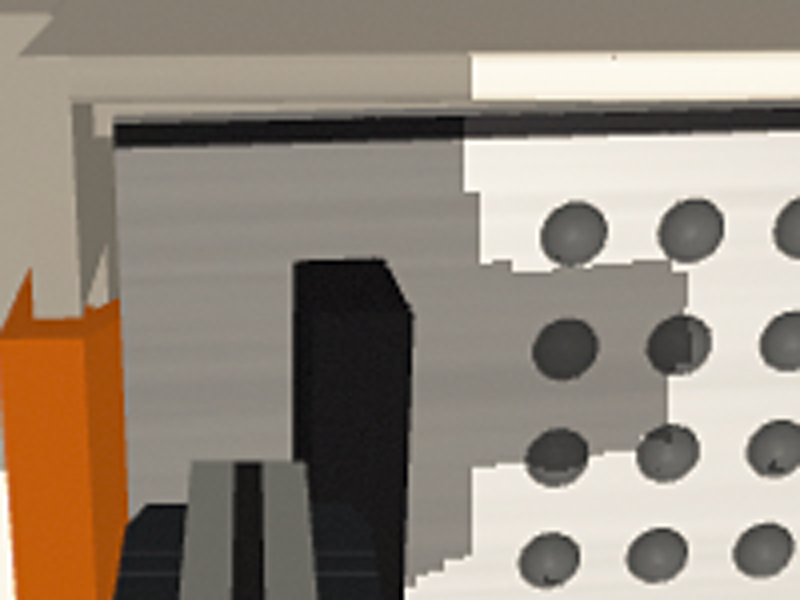

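The bar centre measures about x = -58.5 mm, so the far edge is at about 92 mm and home. The finger face touches the bar. Next I'll lift, move over the bar and press.

Request:
servo_tool(commands=[0,-0.006,0,0,0,0,-1,0,0,-0.02,0,0,0,-1,0,0,-0.014,0,0,0,-1,0,0.016,0,0,0,0,-1,0,0.015,0,0,0,0,-1,0,0,0.012,0,0,0,-1,0,0,0.012,0,0,0,-1,0,0,0,0,0,0,-1])

```text
t: 7.18
tcp_pos: [0.5524, 0.0794, 0.0971]
tool_rot: [0.732, 0.681, -0.001, -0.001]
force: [0.4, 0.5, -0.1]
finger_gap: 0.001
gripper_force: 0.0
```

Request:
servo_tool(commands=[0,0,0.005,0,0,0,-1,0,0,0.005,0,0,0,-1,0,0,0.005,0,0,0,-1,0,0,0.004,0,0,0,-1])

```text
t: 7.52
tcp_pos: [0.5528, 0.0796, 0.0897]
tool_rot: [0.732, 0.682, -0.0, -0.0]
force: [-0.8, 0.0, 0.8]
finger_gap: 0.002
gripper_force: 0.0
```

Request:
servo_tool(commands=[0,0,0.004,0,0,0,-1,0,0,0.004,0,0,0,-1])

```text
t: 7.68
tcp_pos: [0.5533, 0.0795, 0.085]
tool_rot: [0.732, 0.681, -0.0, -0.0]
force: [1.1, -0.2, 0.2]
finger_gap: 0.002
gripper_force: 0.0
```

Run:
```python
from h import *
w=snap('wrist'); a=snap('scene'); s=manip.sense(); print(s['force'],s['tcp_pos'])
cv2.imwrite('pics/c5.png',np.hstack([cv2.resize(w['img'][150:350,220:390,::-1],(400,480),interpolation=cv2.INTER_CUBIC),cv2.resize(a['img'][235:343,305:395,::-1],(400,480),interpolation=cv2.INTER_CUBIC)]))
```

```text
[ 0.88386267  0.30470111 -0.12104504] [0.55351565 0.07943996 0.08472741]
```

View pics/c5.png

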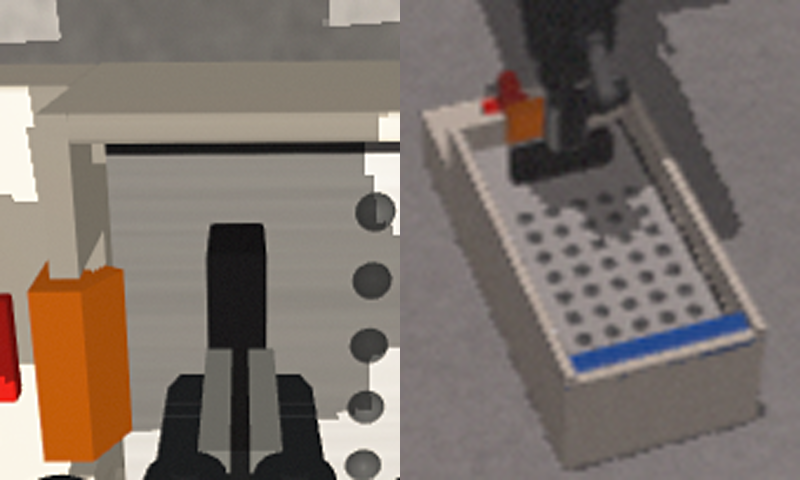

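The finger is centred on the bar. The orange catch now reaches out over the plate edge (crop u 131 against the edge at 106), so it looks snapped. I'll press a little more to verify the seat.

Request:
servo_tool(commands=[0,0,0.003,0,0,0,-1,0,0,0,0,0,0,-1])

```text
t: 7.95
tcp_pos: [0.5537, 0.0794, 0.0834]
tool_rot: [0.732, 0.681, -0.0, -0.0]
force: [0.2, 0.1, 0.3]
finger_gap: -0.004
gripper_force: 0.0
```

Request:
servo_tool(commands=[0,0,0.004,0,0,0,-1,0,0,0,0,0,0,-1])

```text
t: 8.12
tcp_pos: [0.5539, 0.0794, 0.0831]
tool_rot: [0.732, 0.682, 0.0, 0.0]
force: [-2.3, 0.4, 9.3]
finger_gap: -0.002
gripper_force: 4.6
```

The bar top is at 83.1 mm and 9 N comes up, so it is seated. On to the lock.

Request:
servo_tool(commands=[0,0,-0.027,0,0,0,-1,0,0,-0.027,0,0,0,-1,0,0,-0.027,0,0,0,-1,-0.022,-0.047,0,0,0,0,-1,-0.022,-0.047,0,0,0,0,-1,-0.022,-0.047,0,0,0,0,-1,0,0,0,0,0,0,-1,0,0,0,0,0,0,-1])

```text
t: 8.78
tcp_pos: [0.4799, 0.0513, 0.1224]
tool_rot: [0.732, 0.681, -0.0, -0.0]
force: [0.9, -0.6, 1.1]
finger_gap: -0.001
gripper_force: 0.0
```

Run:
```python
from h import *
w=snap('wrist'); s=manip.sense(); print(inv(s['tcp_pos']),s['tcp_pos'])
im=w['img'].astype(int); m=(im[:,:,0]>120)&(im[:,:,1]<60)&(im[:,:,2]<60)
p=np.argwhere(m); print(p.min(0),p.max(0))
for y in(-15,-12,-9,-7): print(y,[proj(w,T(A,(x,(y+d)/1000,z))).round(0) for x,d,z in((-.134,5,.076),(-.122,-5,.076),(-.128,5,.052))])
cv2.imwrite('pics/c6.png',np.hstack([w['img'][100:400,200:500,::-1]]))
```

```text
[-128.39578619  -32.80802351] [0.48169941 0.05135028 0.12257553]
[184 311] [250 397]
-15 [array([314., 236.]), array([334., 252.]), array([324., 225.])]
-12 [array([314., 231.]), array([334., 247.]), array([323., 221.])]
-9 [array([313., 226.]), array([334., 242.]), array([323., 216.])]
-7 [array([313., 223.]), array([334., 239.]), array([323., 213.])]
```

View pics/c6.png

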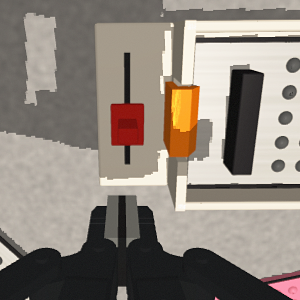

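The red knob is at image (327,225), with the finger standing clear on its -y side. The plate looks flat, with the catch over its edge. I'll descend and slide the lock.

Request:
servo_tool(commands=[0,0,0.031,0,0,0,-1,0,0,0.031,0,0,0,-1,0,0,0.031,0,0,0,-1,0,0,0.031,0,0,0,-1,0,0,0,0,0,0,-1])

```text
t: 9.25
tcp_pos: [0.4814, 0.0517, 0.0581]
tool_rot: [0.732, 0.682, -0.001, -0.001]
force: [-1.2, 0.1, -0.1]
finger_gap: -0.001
gripper_force: 0.0
```

Request:
servo_tool(commands=[0.008,0,0,0,0,0,-1,0.008,0,0,0,0,0,-1,0.008,0,0,0,0,0,-1,0.008,0,0,0,0,0,-1,0.008,0,0,0,0,0,-1,0.006,0,0,0,0,0,-1,0.006,0,0,0,0,0,-1])

```text
t: 9.83
tcp_pos: [0.4836, 0.0778, 0.0609]
tool_rot: [0.732, 0.682, 0.001, 0.001]
force: [1.5, -2.1, 1.1]
finger_gap: -0.004
gripper_force: 0.8
```

Request:
servo_tool(commands=[0.005,0,0,0,0,0,-1,0.004,0,0,0,0,0,-1,0,0,0,0,0,0,-1])

```text
t: 10.08
tcp_pos: [0.4832, 0.0822, 0.0605]
tool_rot: [0.732, 0.682, 0.0, 0.0]
force: [0.1, -1.5, 0.5]
finger_gap: 0.0
gripper_force: 0.6
```

Request:
servo_tool(commands=[0.004,0,0,0,0,0,-1,0,0,0,0,0,0,-1])

```text
t: 10.25
tcp_pos: [0.4833, 0.0824, 0.0605]
tool_rot: [0.731, 0.682, -0.001, 0.001]
force: [0.5, -9.4, 3.0]
finger_gap: 0.003
gripper_force: 5.0
```

Request:
servo_tool(commands=[0.004,0,0,0,0,0,-1,0,0,0,0,0,0,-1])

```text
t: 10.42
tcp_pos: [0.4833, 0.0826, 0.0605]
tool_rot: [0.731, 0.683, -0.002, 0.002]
force: [-1.1, -18.4, 3.2]
finger_gap: -0.0
gripper_force: 9.3
```

The force shows the end stop. I'll back off and up, then check.

Request:
servo_tool(commands=[-0.015,0,0,0,0,0,-1,-0.015,0,0,0,0,0,-1,0,0,-0.05,0,0,0,-1,0,0,-0.05,0,0,0,-1,0,0,-0.05,0,0,0,-1,0,0,-0.05,0,0,0,-1,0,0,-0.05,0,0,0,-1,0,0,0,0,0,0,-1,0,0,0,0,0,0,-1])

```text
t: 11.17
tcp_pos: [0.4827, 0.0712, 0.1863]
tool_rot: [0.732, 0.681, 0.001, 0.001]
force: [-0.5, -0.6, -0.5]
finger_gap: 0.001
gripper_force: 0.0
```

Run:
```python
from h import *
w=snap('wrist'); s=manip.sense(); print(inv(s['tcp_pos']),s['tcp_pos'],s['force'])
for P in((-.128,.015,.076),(-.128,-.01,.076),(-.092,0,.0795),(-.0885,.04,.063)): print(P,proj(w,T(A,P)).round(0))
cv2.imwrite('pics/c7.png',cv2.resize(w['img'][130:330,270:470,::-1],(600,600),interpolation=cv2.INTER_CUBIC))
```

```text
[-129.67600816  -12.99995313] [0.48176171 0.07119958 0.18519774] [-0.43144861 -0.52548018 -1.01817157]
(-0.128, 0.015, 0.076) [321. 205.]
(-0.128, -0.01, 0.076) [321. 236.]
(-0.092, 0, 0.0795) [368. 225.]
(-0.0885, 0.04, 0.063) [371. 170.]
```

View pics/c7.png

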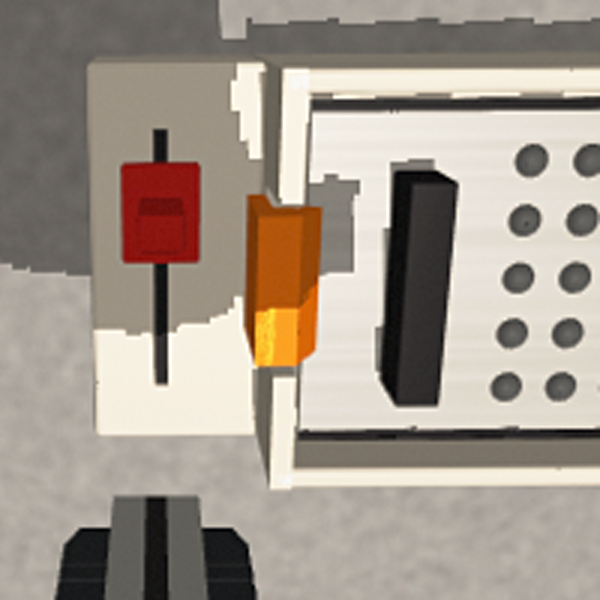

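The knob top is at image (324,205), matching the locked prediction of (321,205). The plate lies flat, the catch covers its edge, and the arm is clear.

```bash
python3 -c "
from station import manip
print(manip.sign_off())"
```

```text
the job is handed in; nothing more can be done
None
```

The job is handed in at about 11 s of the 40 s allowed: the plate is home under the lip and pressed flat with the catch over its edge, the lock is at its locked end, the bystanders were not touched, and the arm is clear; the verdict was not reported back.

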